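# Lay the pen tube in its rest, turn the desk caddy to the square canister and hold it

## Task

The tall pen tube standing on the rotating desk caddy would topple when the caddy turns, so take it off, lay it on its side in both saddles of the wooden cradle and let go of it. Then turn the caddy's turntable (its central handle is made for that) until the square canister faces front, centred behind the pointed tab of the foot, and finish while still gripping the turntable itself, not a canister, so that it is held still. Leave the canisters standing in their seats and do not disturb the mug, mouse or stapler.

Things in the scene. Friction and masses are not known exactly. Their poses are not given: they have to be found in the camera images.
- caddy_foot: Fixed white foot of the caddy, a disc 196 mm across and 10 mm thick on the desk. Origin: centre of its underside, on the turning axis. A flat tab 26 mm wide and 10 mm high sticks out from under the turntable along the foot's -x, ending in a point; that side is the front.
- tab_tip (a point): The point of the front tab, 153 mm from the turning axis along the foot's -x, 5 mm above the desk.
- turntable: White disc, 212 mm across, 12 mm thick, on a vertical pivot; turns both ways with a slight drag (0.04 N m) and stays where left. Origin: centre of its underside, 12 mm above the desk; its pose turns with it. Four seats (rims 66 mm inside, 6 mm high) centred 66 mm from the axis at 45, 135, 225 and 315 degrees from its x; what stands in which seat varies.
- handle (a point): Centre of the turntable's handle, on the turning axis, 110 mm above the desk; axes as the turntable's. The handle is an upright flat bar on a thin post: 50 mm long along x, 14 mm thick along y, from 92 to 128 mm above the desk. The canisters' tops are at 84 mm or lower.
- square_canister: The only square canister: loose, grey plastic with a steel lid, 44 x 44 mm, 60 mm tall, about 130 g, standing in one of the seats. Origin: centre of its underside, 24 mm above the desk. It starts 26 degrees or more away from the front.
- tall_round_canister: Loose round canister, 58 mm across, 60 mm tall, of the same materials, in a seat. Origin: centre of its underside.
- low_round_canister: Loose round canister, 58 mm across, 42 mm tall, of the same materials, in a seat. Origin: centre of its underside.
- pen_tube: Plain closed aluminium pen tube, 28 mm in diameter, 170 mm long, about 70 g, with a thin grey line 50 mm below its top; loose, standing upright in the middle of one seat with its top 194 mm above the desk. Origin: centre of its foot; z runs along the tube to its top. Either end may point either way in the cradle.
- pen_tube_middle (a point): Centre of the pen tube, on its axis, 85 mm from its foot.
- cradle: Fixed wooden cradle: slab 70 mm (x) by 150 mm (y), 8 mm thick, with two V saddles (90 degree V, 10 mm thick) 60 mm either side of its centre along y. V bottom 35 mm, lips 53 mm above the desk, lips 37 mm apart. The tube lies along the cradle's y across both; 110 mm is free between them. Origin: centre of the slab's underside.
- cradle_seat (a point): Where the tube's centre rests when it lies in the cradle: midway between the saddles, 55 mm above the desk; axes as the cradle's.
- mug: White mug, 80 mm across, 90 mm tall, a bystander. Origin: centre of its underside.
- mouse: Black computer mouse, 105 x 60 mm, 34 mm high, a bystander. Origin: on its underside.
- stapler: Black stapler, 130 mm long, about 50 mm high, a bystander. Origin: centre of its underside.
Not all that is in view belongs to the job. Leave any orange look-alike of the square_canister alone.

How it is judged:
On the way, in this order (a step that is already met when the one before it is completed fails the run):
1. the pen tube lies in both saddles of the cradle, let go of (distance between pen_tube_middle and cradle_seat below 0.035 m and z of pen_tube_middle in the frame of cradle_seat between -0.006 and 0.006 m and x of pen_tube_middle in the frame of cradle_seat between -0.008 and 0.008 m and angle between the z axis of pen_tube and the y axis of cradle, either way round below 0.12 rad and contact force between the fingers and pen_tube below 0.05 N and linear speed of pen_tube below 0.03 m/s), for 0.3 s.
2. the square canister faces the front tab (y of square_canister in the frame of caddy_foot between -0.012 and 0.012 m and x of square_canister in the frame of caddy_foot below -0.045 m), for 0.2 s.
At the end, for the whole second after the job is handed in: Tube let go, in both saddles: middle within 35 mm of the seat point (6 mm in height, 8 mm across), axis within 7 deg. Square canister at the front, within 12 mm of the tab's line; all canisters upright in their seats. Fingers on the turntable with over 2 N, turning under 0.06 rad/s (all of step 1 and all of step 2 and contact force between the fingers and turntable above 2 N and angular speed of turntable below 0.06 rad/s and angle between each of square_canister, tall_round_canister, low_round_canister's own z axis and vertical below 0.15 rad and horizontal distance between each of square_canister, tall_round_canister, low_round_canister and turntable below 0.076 m); the arm keeps its last pose, push and grip.
It fails at once if a canister is lifted out of its seat or tipped over (height (world z) of any of square_canister, tall_round_canister, low_round_canister above 0.034 m or angle between any of square_canister, tall_round_canister, low_round_canister's own z axis and vertical above 0.35 rad).
It fails at once if the mug, mouse or stapler is disturbed (distance of any of mug, mouse, stapler from where it was at the start of the episode above 0.03 m).
It also fails if it takes over 64 s, if anything falls off the work surface, if the arm or the gripper's body presses on something with over 40 N, if the wrist force passes 120 N, or if a joint passes its speed limit or range.

## Robot

A 6-joint arm with a two-finger parallel gripper is mounted at the origin on the work surface. World frame = base frame: x ahead of the robot, y to its left, z up, the work surface at z = 0. Lengths are in m, angles in rad, forces in N, time in s.
With the tool pointing down it reaches from about 0.4 to 0.825 m from the base axis. Payload 7 kg.
Tool frame: the origin (TCP) lies midway between the tips of the shut fingers; the grasp point (between the pads) lies hold_point_z behind it (hold_point_z is the distance from the TCP to the grasp point, in m); z points along the fingers, y is the direction in which the jaws open and shut (so a half turn about z gives the same grasp; the last joint's range is limited). The gripper opens to 88 mm and grips with 3 to 60 N. Pads are 19 mm wide; open, the fingers measure 130 mm over their backs; the gripper's body (78 mm by 193 mm) begins 47 mm behind the grasp point.
Start: joints at [-0.987, 0.359, 0.012, 0, -1.224, -0.288], TCP at [0.197, -0.646, 0.227] pointing down, gripper open.
Joint ranges: [-3.07, 3.07], [-1.43, 2.12], [-1.02, 1.25], [-3.03, 1.67], [-3.05, -0], [-3.03, 3.03]. Speed limits (rad/s): [2.39, 2.39, 3.01, 3.14, 3.14, 3.14].

## Interface

Orientations are given as [roll, pitch, yaw] about the fixed x, y, z axes, in that order (R = Rz(yaw) Ry(pitch) Rx(roll)).
In Python, from station import * gives the robot as it stands. The module is installed in compiled form; this text tells all that it offers.
- The arm moves only by the tool arm_command, never from a script. Its arguments are lists of equal length, an entry for each row: "fingers": the closure, from -1 (fully open) to 1 (shut); "dp": the shift along the world's x, y, z in m, a list of three; "roll": the turn about the world's z in rad. In form: {"fingers": [fingers, ...], "dp": [[x, y, z], ...], "roll": [roll, ...]}. A call has 1 to 8 rows; each row shifts and turns the pose as measured when the row begins; what a row does not reach is not made up. A row lasts 1/10 s, in which the tool goes at most 50 mm and 8.59 degrees, less where a joint would pass 70% of its speed; a pose out of reach is approached as far as the arm can. A call is refused whole if a number of a shift passes 0.05 or a number of a turn 0.15, either way. A call with a gripper value outside its range is refused whole. The fingers move at their own pace and stop on an object; "newtons" is the grip in N (left out, the last holds). Time passes only in rows, so rows that do not move let the fingers close. It gives the time, the measured TCP pose, the force and the opening at its end, in the units of the state.
- get_state(): the state, without advancing time (a new reading comes with each control period).
- grab_frame(name): name is "scene" or "top" or "wrist"; returns the picture (384x512x3 uint8, blue, green, red); there is no depth.
- calibration(name): a dict with "fx", "fy", "cx", "cy" (pixels), "R" (3x3) and "t" (3): a world point X has camera coordinates R X + t; the wrist camera has in their place "hand_eye" (4x4, takes a point from camera to tool coordinates, whose origin is the TCP and whose axes are the flange's). Camera axes: x right, y down, z forward; pixel columns grow to the right and rows downward; lengths in m; the calibration is good to about 2 mm. A picture is of the moment at which its call begins: read the wrist's pose just before it. calibration takes no time and is no camera call.
- job_done(): hands the job in, once; it reports no verdict.
The state is a dict: "t": time; "q": joint angles; "qd": joint speeds; "joint_efforts": joint torques, N m; "eef_pos": TCP position; "ee_rot": TCP orientation; "force": force on the tool from outside, world axes, zero at the start; "moment": the same for the moment, N m; "width": finger opening in m.
Only numpy, scipy, OpenCV 4.12 (cv2) and the standard library are available. Lean on these libraries where they do the work, as an engineer would, in place of code of your own. Each camera call takes 0.05 s, during which the arm holds its last target.

## Working session

There is one attempt and no reset: what is moved stays moved. The work goes in short steps, Python scripts to look and compute and a tool call to move; the robot and the scene stay as the last step left them, time stands still between calls to the robot, and variables do not carry over. Pictures are saved under pics/ and viewed, and the job is handed in when it is done.

Besides the shell and the picture viewer there is one more tool, called as name(argument=value, ...), one argument or row to a line, values as JSON. arm_command: Moves the arm, as the interface text tells. Its arguments: {"type":"object","properties":{"fingers":{"type":"array"},"dp":{"type":"array"},"roll":{"type":"array"},"newtons":{"type":"number"}},"required":["fingers","dp","roll"]}

```bash
mkdir -p pics
python3 - <<'E'
from station import *
import cv2,numpy as np
np.set_printoptions(precision=4,suppress=True)
for n in("scene","top"):
    cv2.imwrite(f"pics/{n}0.png",grab_frame(n)); c=calibration(n); print(n,c)
print(calibration("wrist")); print(get_state())
import station; print([k for k in dir(station) if k[0]!='_'])
E
```

```text
scene {'fx': 448.63029867391737, 'fy': 448.63029867391737, 'cx': 253.91588612546252, 'cy': 192.3780033509257, 'R': array([[ 0.0106,  0.9999,  0.0021],
       [ 0.8371, -0.0077, -0.547 ],
       [-0.547 ,  0.0075, -0.8371]]), 't': array([-0.0669, -0.4593,  1.5717])}
top {'fx': 401.58743059620593, 'fy': 401.58743059620593, 'cx': 252.01714608572522, 'cy': 193.5591276729375, 'R': array([[-0.0003, -0.9995, -0.0319],
       [-0.9846,  0.0059, -0.1745],
       [ 0.1746,  0.0313, -0.9841]]), 't': array([0.0863, 0.6047, 0.8667])}
{'fx': 322.4046485339807, 'fy': 322.4046485339807, 'cx': 253.563378081171, 'cy': 192.35240007855947, 'hand_eye': array([[-0.0003, -0.9669, -0.255 ,  0.0679],
       [ 1.    , -0.0005,  0.0005, -0.0004],
       [-0.0006, -0.255 ,  0.9669, -0.1591],
       [ 0.    ,  0.    ,  0.    ,  1.    ]])}
{'t': 0.1, 'q': array([-0.9869,  0.3593,  0.0112, -0.0003, -1.2241, -0.2881]), 'qd': array([ 0.0005, -0.0005,  0.0025,  0.0007,  0.0001, -0.0001]), 'joint_efforts': array([ -0.0015, -58.4161,  29.375 ,   7.0155,   0.0102,  -0.0001]), 'eef_pos': array([ 0.1966, -0.6453,  0.2257]), 'ee_rot': array([ 3.1401, -0.0001, -2.8459]), 'force': array([ 0.7774,  0.1124, -0.0056]), 'moment': array([ 0.0077, -0.0345, -0.0656]), 'width': 0.08772874589310697}
['Unreachable', 'calibration', 'get_state', 'grab_frame', 'hold_point_z', 'job_done']
```

View pics/scene0.png

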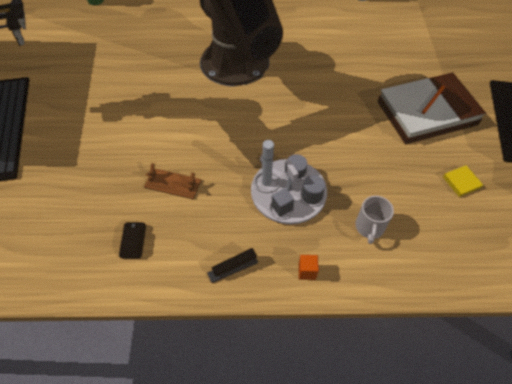

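View pics/top0.png

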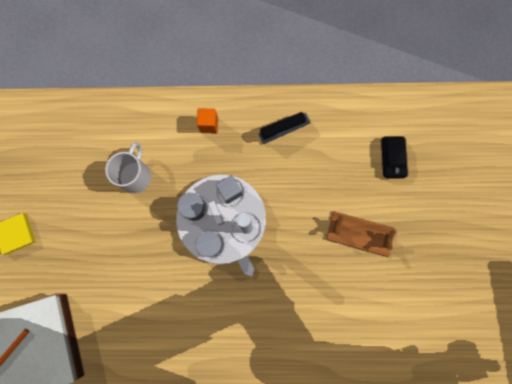

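```bash
python3 -c "
import station;print(station.hold_point_z)
import cv2
a=cv2.imread('pics/top0.png')[20:290,0:360];cv2.imwrite('pics/top0z.png',cv2.resize(a,(800,600),interpolation=2))"
```

```text
0.0188
```

View pics/top0z.png

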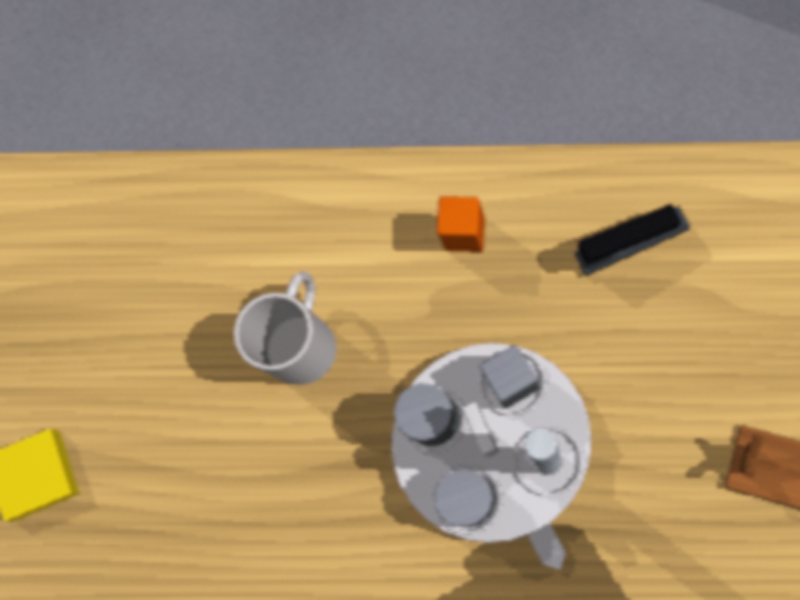

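The top view shows the caddy at about (221,220), with these parts on it:
- tube top at (244,222)
- square canister at (230,190)
- round canisters at (192,207) and (208,244)
- tab tip at about (250,273), lower right

The cradle is at about (361,234). There are two possible square canisters: the orange cube at (207,120), off the caddy on the desk, is the look-alike, and the grey one at (230,190), in a seat, is the real one. Next I'll measure.

```bash
cat > h.py <<'E'
import cv2,numpy as np
from station import *
np.set_printoptions(precision=4,suppress=True)
def back(n,uv,z):
    c=calibration(n);uv=np.atleast_2d(np.array(uv,float))
    d=np.c_[(uv[:,0]-c['cx'])/c['fx'],(uv[:,1]-c['cy'])/c['fy'],np.ones(len(uv))]@c['R']
    o=-c['R'].T@c['t']; s=(z-o[2])/d[:,2]; return o+d*s[:,None]
def proj(n,X):
    c=calibration(n);X=np.atleast_2d(X);p=X@c['R'].T+c['t']
    return np.c_[p[:,0]/p[:,2]*c['fx']+c['cx'],p[:,1]/p[:,2]*c['fy']+c['cy']]
def wproj(st,X):
    from scipy.spatial.transform import Rotation as Ro
    c=calibration('wrist');T=np.eye(4);T[:3,:3]=Ro.from_euler('xyz',st['ee_rot']).as_matrix();T[:3,3]=st['eef_pos']
    M=np.linalg.inv(T@c['hand_eye']);X=np.atleast_2d(X);p=X@M[:3,:3].T+M[:3,3]
    return np.c_[p[:,0]/p[:,2]*c['fx']+c['cx'],p[:,1]/p[:,2]*c['fy']+c['cy']]
def wback(st,uv,z):
    from scipy.spatial.transform import Rotation as Ro
    c=calibration('wrist');T=np.eye(4);T[:3,:3]=Ro.from_euler('xyz',st['ee_rot']).as_matrix();T[:3,3]=st['eef_pos']
    M=T@c['hand_eye'];uv=np.atleast_2d(np.array(uv,float))
    d=np.c_[(uv[:,0]-c['cx'])/c['fx'],(uv[:,1]-c['cy'])/c['fy'],np.ones(len(uv))]@M[:3,:3].T
    o=M[:3,3];s=(z-o[2])/d[:,2];return o+d*s[:,None]
E
python3 - <<'E'
from h import *
im=cv2.imread('pics/top0.png');hsv=cv2.cvtColor(im,cv2.COLOR_BGR2HSV)
print([im[y,x] for x,y in[(215,195),(250,272),(230,190),(255,210),(361,234)]])
m=((hsv[...,1]<60)&(hsv[...,2]>90)).astype(np.uint8)*255
mm=np.zeros_like(m);mm[165:285,165:275]=m[165:285,165:275]
n,l,s,c=cv2.connectedComponentsWithStats(mm);k=1+np.argmax(s[1:,4]);print(s[k])
cn=max(cv2.findContours((l==k).astype(np.uint8),cv2.RETR_EXTERNAL,cv2.CHAIN_APPROX_NONE)[0],key=len)[:,0]
P=back('top',cn,0.024)[:,:2]
from scipy.optimize import least_squares
sel=(cn[:,1]<258)
f=least_squares(lambda p:np.hypot(P[sel,0]-p[0],P[sel,1]-p[1])-0.106,[.5,0],loss='soft_l1',f_scale=.002)
print('axis',f.x,np.abs(f.fun).mean())
O=f.x
tip=back('top',[[249.5,273]],0.010)[0];print('tip',tip,np.linalg.norm(tip[:2]-O),np.degrees(np.arctan2(*(tip[:2]-O)[::-1])))
for nm,uv,z in[('tube',(244,221),.194),('sq',(230,188),.084),('r1',(192,206),.084),('r1low',(192,206),.066),('r2',(208,243.5),.066),('r2tall',(208,243.5),.084)]:
    p=back('top',uv,z)[0];print(nm,p,np.linalg.norm(p[:2]-O),np.degrees(np.arctan2(*(p[:2]-O)[::-1])))
cr=((hsv[...,0]<12)&(hsv[...,1]>100)&(hsv[...,2]<190)).astype(np.uint8)*255
cv2.imwrite('pics/cz.png',np.hstack([cv2.resize(im[195:270,310:410],(600,450)),])); 
z=cv2.resize(im[165:285,165:275],(550,600),interpolation=2);cv2.imwrite('pics/tz.png',z)
E
```

```text
[array([138, 134, 137], dtype=uint8), array([144, 140, 143], dtype=uint8), array([154, 144, 141], dtype=uint8), array([197, 193, 197], dtype=uint8), array([ 46,  87, 142], dtype=uint8)]
[ 176  174   90  102 6374]
axis [0.552 0.16 ] 0.0011862011469821233
tip [0.4253 0.0917 0.01  ] 0.14395045573657522 -151.66144545995516
tube [0.5269 0.0954 0.194 ] 0.06939746772512435 -111.23328019398042
sq [0.6127 0.1325 0.084 ] 0.06660358316595705 -24.38403695962057
r1 [0.5725 0.2167 0.084 ] 0.0602258552641336 70.04990506432055
r1low [0.5752 0.22   0.066 ] 0.06424667367237365 68.84674142007887
r2 [0.4908 0.182  0.066 ] 0.06506247445952754 160.27727657848422
r2tall [0.4898 0.1795 0.084 ] 0.06514341324869699 162.661456759663
```

View pics/cz.png

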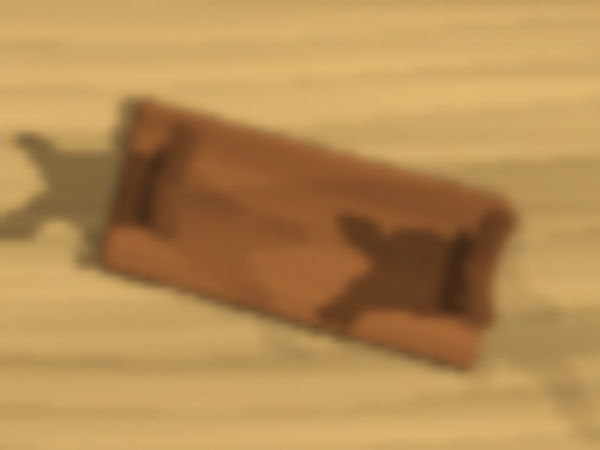

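View pics/tz.png

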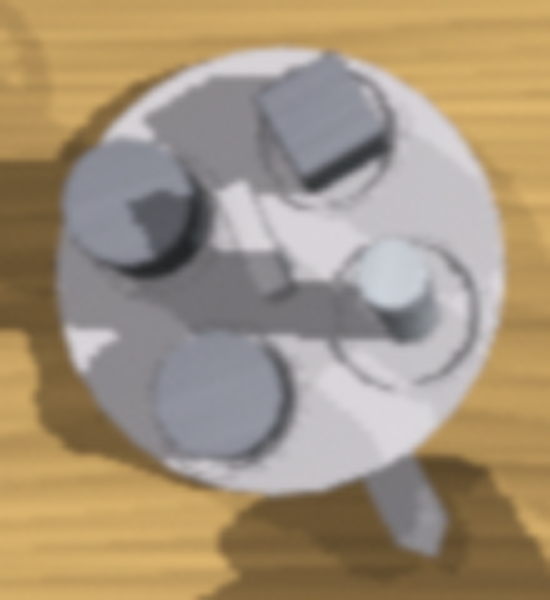

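Run:
```python
from h import *
O=np.array([.552,.16])
tip=back('top',[[252.4,276]],0.010)[0][:2];print('tip',tip,np.linalg.norm(tip-O),np.degrees(np.arctan2(*(tip-O)[::-1])))
h=back('top',np.array([[238,190],[280,293]])/5+165,.128)[:,:2];d=h[0]-h[1];print('handle',h,np.linalg.norm(d),np.degrees(np.arctan2(d[1],d[0])),h.mean(0))
c=back('top',np.array([[140,100],[100,265],[475,368],[512,203]])/6+[310,195],.008)[:,:2];print(c,c.mean(0),[np.linalg.norm(c[i]-c[i-1]) for i in range(4)])
d=c[1]-c[2];print(np.degrees(np.arctan2(d[1],d[0])));d=c[0]-c[3];print(np.degrees(np.arctan2(d[1],d[0])))
```

```text
tip [0.4185 0.085 ] 0.1531729688820592 -150.6687289245071
handle [[0.5723 0.1651]
 [0.5287 0.1468]] 0.04725095388574013 22.813960678364122 [0.5505 0.156 ]
[[ 0.5684 -0.1075]
 [ 0.5033 -0.0897]
 [ 0.4633 -0.2327]
 [ 0.5271 -0.2508]] [ 0.5156 -0.1702] [np.float64(0.1491104553742281), np.float64(0.06746174962400349), np.float64(0.1485434868555564), np.float64(0.06632352217506149)]
74.37416697466244
73.93684366823544
```

arm_command(
  fingers=[-1,-1,-1,-1,-1,-1,-1,-1],
  dp=[
    [0.027,0.04,0.01],
    [0.027,0.04,0.01],
    [0.027,0.04,0.01],
    [0.027,0.04,0.01],
    [0.027,0.04,0.01],
    [0.027,0.04,0.01],
    [0.027,0.04,0.01],
    [0.027,0.04,0.01],
  ],
  roll=[0.14,0.14,0.14,0.14,0.14,0.14,0.14,0.02],
)

```text
t: 0.9
eef_pos: [0.4101, -0.3187, 0.3]
ee_rot: [3.129, -0.001, -1.815]
force: [0.8, -1.1, 0.5]
width: 0.0876
```

arm_command(
  fingers=[-1,-1,-1,-1,-1],
  dp=[
    [0.027,0.036,0],
    [0.027,0.036,0],
    [0.027,0.036,0],
    [0.02,0.03,0],
    [0,0,0],
  ],
  roll=[-0.032,0,0,0,0],
)

```text
t: 1.4
eef_pos: [0.5163, -0.1696, 0.3011]
ee_rot: [3.131, 0.0, -1.841]
force: [-0.0, -0.9, 0.0]
width: 0.0877
```

Run:
```python
from h import *
st=get_state();im=grab_frame('wrist');cv2.imwrite('pics/w1.png',im)
print(st['eef_pos'],st['ee_rot'],st['q'])
import pickle;pickle.dump(st,open('st1.pkl','wb'))
c0=np.array([.5156,-.1702]);a=np.radians(74.15);y=np.array([np.cos(a),np.sin(a)]);x=np.array([y[1],-y[0]])
big=cv2.resize(im,(800,600))
for sx,sy in[(1,1),(1,-1),(-1,-1),(-1,1)]:
    p=wproj(st,np.r_[c0+sx*.035*x+sy*.075*y,.008])[0]*800/512;print(p);cv2.circle(big,tuple(int(v) for v in p),3,(255,0,0),-1)
for sy in(1,-1):
  for sx in (1,-1):
    p=wproj(st,np.r_[c0+sx*.0185*x+sy*.06*y,.053])[0]*800/512;cv2.circle(big,tuple(int(v) for v in p),3,(0,255,0),-1)
cv2.imwrite('pics/w1b.png',big)
print(back('top',[[260,140],[308,118]],.03))
```

```text
[ 0.5163 -0.1696  0.3011] [ 3.1312  0.0001 -1.841 ] [ 0.0409  0.1071 -0.1485 -0.0034 -1.3252 -0.3102]
[356.2137 324.3037]
[353.7508 158.437 ]
[434.7449 158.9661]
[430.6533 324.4887]
[[ 0.7404  0.0659  0.03  ]
 [ 0.7948 -0.0508  0.03  ]]
```

View pics/w1b.png

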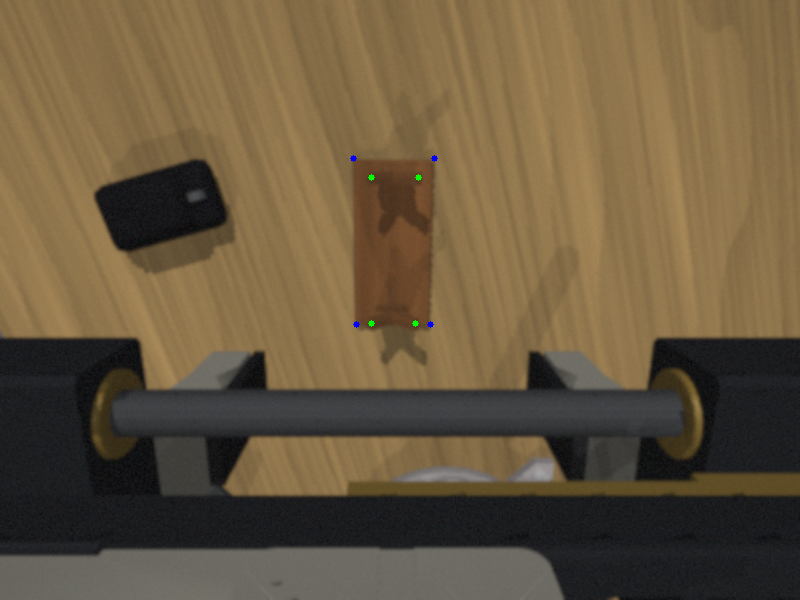

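arm_command(
  fingers=[-1,-1,-1,-1,-1,-1,-1],
  dp=[
    [0.006,0.048,0.005],
    [0.006,0.048,0.005],
    [0.006,0.048,0.005],
    [0.006,0.048,0.005],
    [0.006,0.048,0],
    [0.006,0.048,0],
    [0,0,0],
  ],
  roll=[-0.005,0,0,0,0,0,0],
)

```text
t: 2.15
eef_pos: [0.5483, 0.1198, 0.3202]
ee_rot: [3.127, -0.002, -1.857]
force: [-0.2, -1.0, -0.0]
width: 0.0879
```

Run:
```python
from h import *
st=get_state();im=grab_frame('wrist');cv2.imwrite('pics/w2.png',im)
print(st['eef_pos'],st['ee_rot'],st['q'])
import pickle;pickle.dump(st,open('st2.pkl','wb'))
big=cv2.resize(im,(800,600))
O=np.array([.552,.160])
def D(X,c):
    for p in wproj(st,X)*800/512:
        if abs(p).max()<2000: cv2.circle(big,tuple(int(v) for v in p),2,c,-1)
t=np.linspace(0,2*np.pi,60)
D(np.c_[O[0]+.106*np.cos(t),O[1]+.106*np.sin(t),0*t+.024],(255,0,0))
D(np.c_[.5269+.014*np.cos(t),.0954+.014*np.sin(t),0*t+.194],(0,255,0))
D([[.4185,.085,.01]],(0,0,255))
D([[.5723,.1651,.128],[.5287,.1468,.128]],(0,0,255))
cv2.imwrite('pics/w2b.png',big)
```

```text
[0.5483 0.1198 0.3202] [ 3.1272 -0.0022 -1.8569] [ 0.5572  0.1328 -0.0739 -0.0094 -1.3754 -0.8415]
```

View pics/w2b.png

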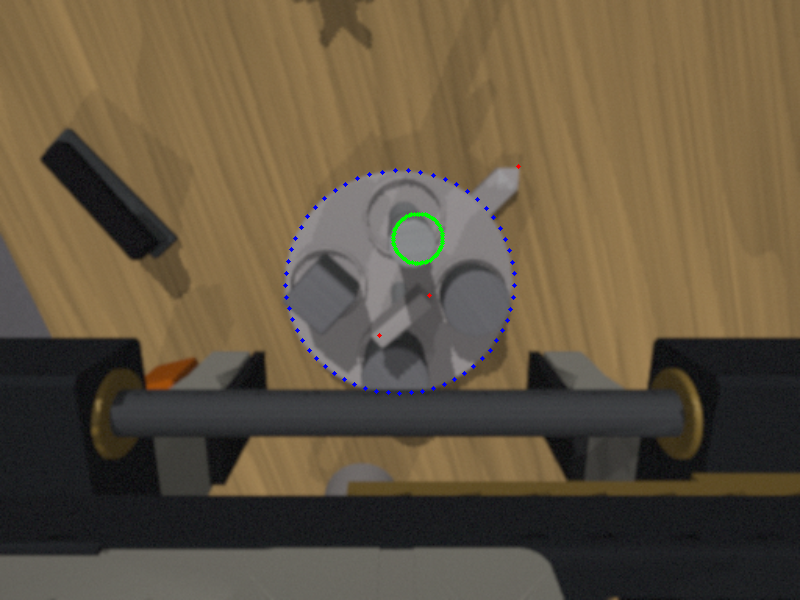

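Run:
```python
import cv2
im=cv2.imread('pics/w2.png')[100:250,175:335];cv2.imwrite('pics/w2c.png',cv2.resize(im,None,fx=4,fy=4,interpolation=2))
```

```text
(no output)
```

View pics/w2c.png

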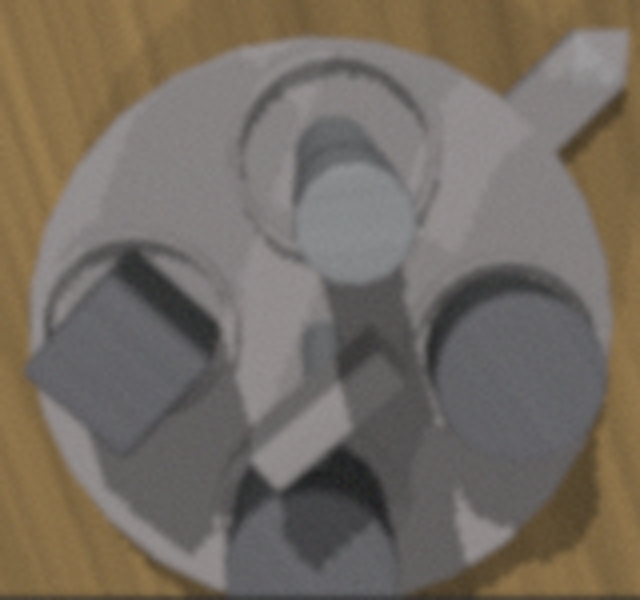

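Run:
```python
from h import *
import pickle
st=pickle.load(open('st2.pkl','rb'));O=np.array([.552,.16])
B=lambda p,z:wback(st,np.array(p)/4+[175,100],z)[:,:2]
pol=lambda p:(p,np.linalg.norm(p-O),np.degrees(np.arctan2(*(p-O)[::-1])))
print('tube',pol(B([[354,222]],.194)[0]))
h=B([[265,474],[390,364]],.128);d=h[0]-h[1];print('handle',h.mean(0),np.linalg.norm(d),np.degrees(np.arctan2(d[1],d[0])))
print('sq',pol(B([[120,364]],.084)[0]))
print('tip',pol(B([[618,35]],.010)[0]))
print('tallr',pol(B([[522,374]],.084)[0]),pol(B([[522,374]],.066)[0]))
```

```text
tube (array([0.531 , 0.0966]), np.float64(0.06683310402783484), np.float64(-108.34035016117271))
handle [0.5537 0.1586] 0.048164405432579285 26.08572690899066
sq (array([0.6139, 0.1354]), np.float64(0.06659370231223408), np.float64(-21.706841517765746))
tip (array([0.4225, 0.0871]), np.float64(0.14862227887012044), np.float64(-150.60804754813836))
tallr (array([0.4927, 0.175 ]), np.float64(0.06120617932152895), np.float64(165.79788988926316)) (array([0.4909, 0.1805]), np.float64(0.06448620873700824), np.float64(161.4218548008399))
```

arm_command(
  fingers=[-1,-1,-1,-1,-1,-1],
  newtons=8,
  dp=[
    [-0.019,-0.023,-0.02],
    [0,0,-0.04],
    [0,0,-0.045],
    [0,0,-0.04],
    [0,0,-0.02],
    [0,0,0],
  ],
  roll=[0.01,0,0,0,0,0],
)

```text
t: 2.8
eef_pos: [0.5264, 0.0845, 0.1519]
ee_rot: [3.13, -0.002, -1.854]
force: [0.2, -0.8, 0.6]
width: 0.0878
```

Run:
```python
from h import *
st=get_state();im=grab_frame('wrist');cv2.imwrite('pics/w3.png',im[100:384,80:432])
print(st['eef_pos'],st['ee_rot'])
```

```text
[0.5264 0.0845 0.1519] [ 3.1299 -0.0019 -1.8537]
```

View pics/w3.png

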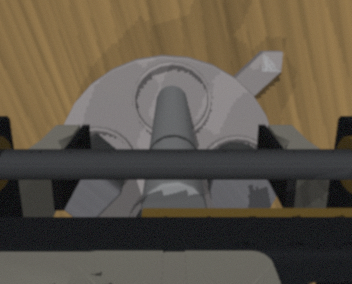

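arm_command(
  fingers=[-1,-1,-1],
  dp=[
    [0.003,0.011,-0.01],
    [0,0.001,-0.007],
    [0,0,0],
  ],
  roll=[0.007,0,0],
)

```text
t: 3.15
eef_pos: [0.5327, 0.0966, 0.1391]
ee_rot: [3.136, 0.002, -1.848]
force: [0.1, 0.1, 0.1]
width: 0.0874
```

arm_command(
  fingers=[-1,-0.5,0,0.5,1,1,1],
  newtons=8,
  dp=[
    [-0.002,0,-0.003],
    [0,0,0],
    [0,0,0],
    [0,0,0],
    [0,0,0],
    [0,0,0],
    [0,0,0],
  ],
  roll=[0,0,0,0,0,0,0],
)

```text
t: 3.85
eef_pos: [0.5316, 0.0973, 0.1383]
ee_rot: [3.139, 0.005, -1.847]
force: [-0.8, -0.0, -0.9]
width: 0.0458
```

arm_command(
  fingers=[1,1,1,1],
  dp=[
    [0,0,0],
    [0,0,0],
    [0,0,0],
    [0,0,0],
  ],
  roll=[0,0,0,0],
)

```text
t: 4.25
eef_pos: [0.5316, 0.0973, 0.1383]
ee_rot: [3.139, 0.005, -1.847]
force: [0.0, -0.7, 0.4]
width: 0.0275
```

arm_command(
  fingers=[1,1,1,1,1,1,1,1],
  dp=[
    [0,0,0.02],
    [0,0,0.03],
    [0,0,0.02],
    [0.03,-0.02,0],
    [0.03,-0.03,0],
    [0.03,-0.03,0],
    [0.03,-0.03,0],
    [0,0,0],
  ],
  roll=[0,0,0,0,0,0,0,0],
)

```text
t: 5.05
eef_pos: [0.6543, -0.0162, 0.2108]
ee_rot: [3.138, 0.004, -1.842]
force: [-0.6, 0.8, -1.5]
width: 0.0277
```

Run:
```python
from h import *
st=get_state();cv2.imwrite('pics/s4.png',cv2.resize(grab_frame('scene')[80:300,100:420],(800,550)))
print(st['eef_pos'],st['ee_rot'],st['width'])
```

```text
[ 0.6543 -0.0162  0.2108] [ 3.1382  0.0043 -1.8421] 0.027727176446875914
```

View pics/s4.png

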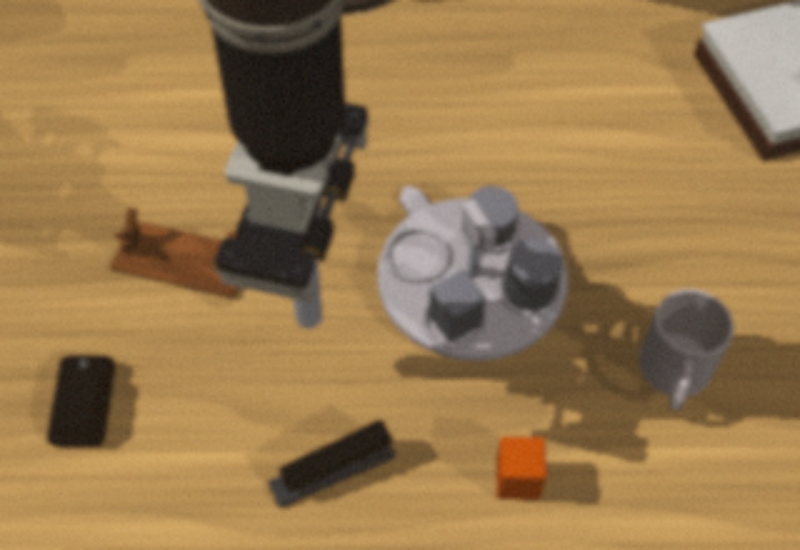

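arm_command(
  fingers=[1,1,1,1,1,1],
  dp=[
    [0.013,0.004,-0.04],
    [0,0,-0.035],
    [0,0,-0.015],
    [0,0,-0.003],
    [0,0,0],
    [0,0,0],
  ],
  roll=[0,0,0,0,0,0],
  newtons=6,
)

```text
t: 5.7
eef_pos: [0.6647, -0.0088, 0.1166]
ee_rot: [3.139, 0.006, -1.842]
force: [0.2, -0.3, -0.6]
width: 0.0279
```

arm_command(
  fingers=[1,1,1,1],
  dp=[
    [0,0,-0.004],
    [0,0,-0.003],
    [0,0,0],
    [0,0,0],
  ],
  roll=[-0.004,0,0,0],
)

```text
t: 6.1
eef_pos: [0.6675, -0.0078, 0.1154]
ee_rot: [-3.136, 0.01, -1.844]
force: [-0.1, -0.0, -0.3]
width: 0.0276
```

arm_command(
  fingers=[1,1,1,1,1],
  newtons=5,
  dp=[
    [-0.0032,-0.0112,-0.003],
    [-0.0032,-0.0112,-0.002],
    [-0.0031,-0.011,-0.003],
    [-0.0031,-0.011,-0.003],
    [0,0,0],
  ],
  roll=[0,0,0,0,0],
)

```text
t: 6.6
eef_pos: [0.6546, -0.0564, 0.1069]
ee_rot: [-3.132, 0.011, -1.844]
force: [0.3, 0.3, 1.2]
width: 0.0276
```

Run:
```python
from h import *
st=get_state();a=cv2.resize(grab_frame('scene')[130:230,160:300],(700,500),interpolation=2);b=grab_frame('wrist')
cv2.imwrite('pics/s5.png',a);cv2.imwrite('pics/w5.png',b)
print(st['eef_pos'],st['ee_rot'],st['width'],st['force'])
```

```text
[ 0.6546 -0.0564  0.1069] [-3.1322  0.0108 -1.8439] 0.027577939000672017 [0.2954 0.3405 1.1721]
```

View pics/s5.png

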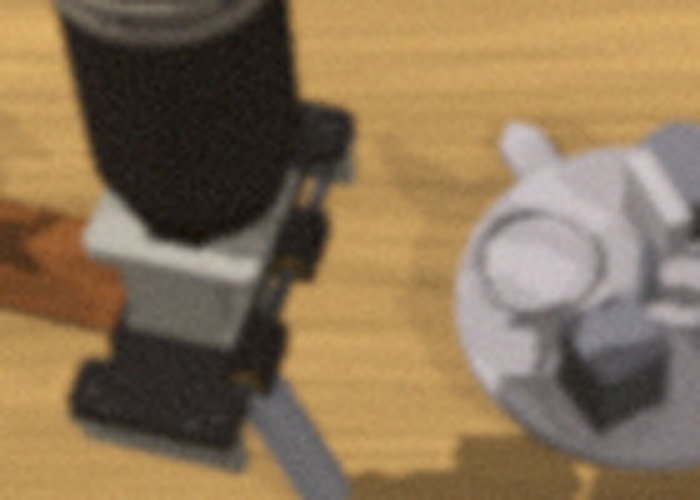

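View pics/w5.png

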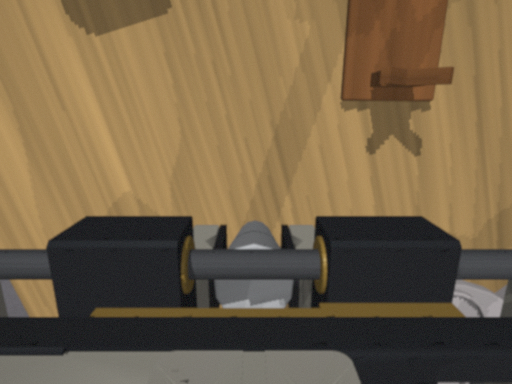

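arm_command(
  fingers=[1,1,1,1,1,1,1,1],
  dp=[
    [-0.0029,-0.0102,-0.003],
    [-0.0029,-0.0102,-0.004],
    [-0.0027,-0.0096,-0.005],
    [-0.0027,-0.0096,-0.006],
    [-0.0024,-0.0084,-0.007],
    [-0.0024,-0.0084,-0.0075],
    [-0.002,-0.007,-0.008],
    [0,0,0],
  ],
  roll=[0,0,0,0,0,0,0,0],
)

```text
t: 7.5
eef_pos: [0.6348, -0.1246, 0.0616]
ee_rot: [-3.133, 0.01, -1.843]
force: [-0.8, 0.6, 0.1]
width: 0.0281
```

Run:
```python
from h import *
st=get_state();a=cv2.resize(grab_frame('scene')[130:230,160:300],(700,500),interpolation=2)
cv2.imwrite('pics/s6.png',a)
cv2.imwrite('pics/t6.png',cv2.resize(grab_frame('top')[130:290,200:400],(800,640)[:2],interpolation=2)[:600])
print(st['eef_pos'],st['ee_rot'],st['width'],st['force'])
```

```text
[ 0.6348 -0.1246  0.0616] [-3.1334  0.0102 -1.8435] 0.028127650241214202 [-0.7969  0.6493  0.1019]
```

View pics/s6.png

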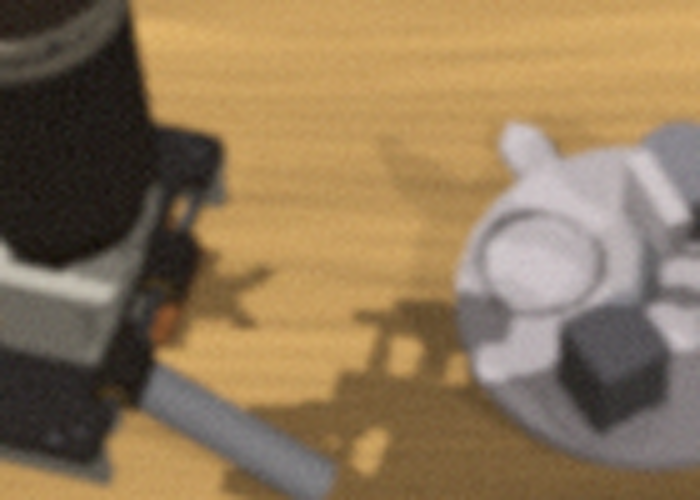

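View pics/t6.png

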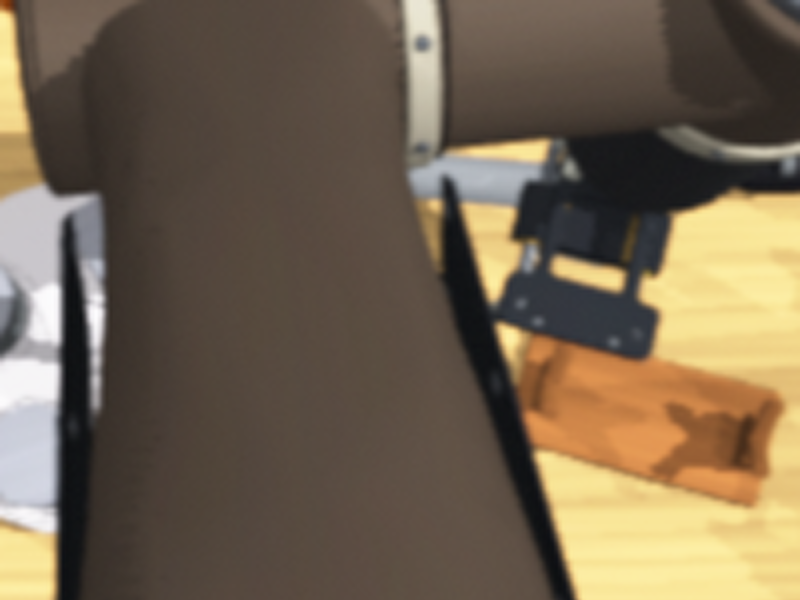

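arm_command(
  fingers=[1,1,1,1,1],
  dp=[
    [-0.0016,-0.0058,-0.009],
    [-0.0014,-0.005,-0.0095],
    [-0.0011,-0.004,-0.01],
    [-0.0003,-0.001,-0.003],
    [0,0,0],
  ],
  roll=[0,0,0,0,0],
)

```text
t: 8.1
eef_pos: [0.6318, -0.1399, 0.0289]
ee_rot: [-3.131, 0.011, -1.841]
force: [0.3, -1.7, -0.0]
width: 0.0276
```

arm_command(
  fingers=[1,1,1,1,1,1,1,1],
  newtons=8,
  dp=[
    [0,0,0.02],
    [0,0,0.035],
    [0,0,0.035],
    [0,0,0.03],
    [-0.035,-0.018,0],
    [-0.035,-0.018,0],
    [-0.033,-0.017,0],
    [0,0,0],
  ],
  roll=[-0.006,0,0,0,0,0,0,0],
)

```text
t: 8.9
eef_pos: [0.525, -0.1924, 0.1522]
ee_rot: [-3.132, 0.01, -1.845]
force: [0.6, -0.5, 0.3]
width: 0.0276
```

Run:
```python
from h import *
st=get_state()
cv2.imwrite('pics/w7.png',grab_frame('wrist'))
cv2.imwrite('pics/s7.png',cv2.resize(grab_frame('scene')[130:230,130:270],(700,500),interpolation=2))
print(st['eef_pos'],st['ee_rot'],st['width'],st['force'])
```

```text
[ 0.525  -0.1924  0.1522] [-3.1323  0.0103 -1.8445] 0.027574543943252934 [ 0.6037 -0.5261  0.2873]
```

View pics/s7.png

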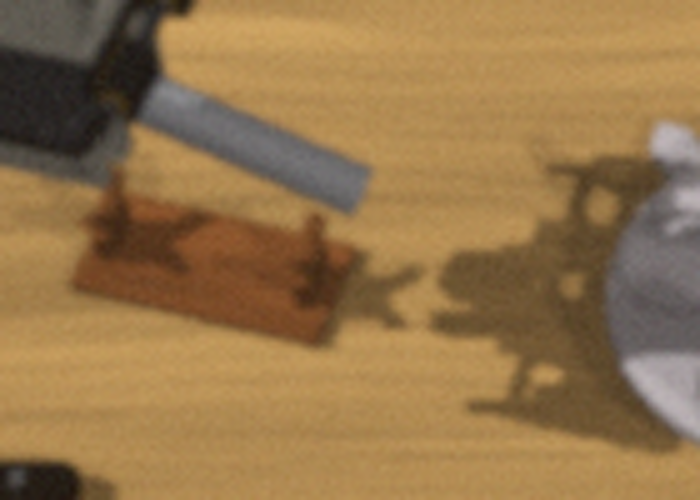

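View pics/w7.png

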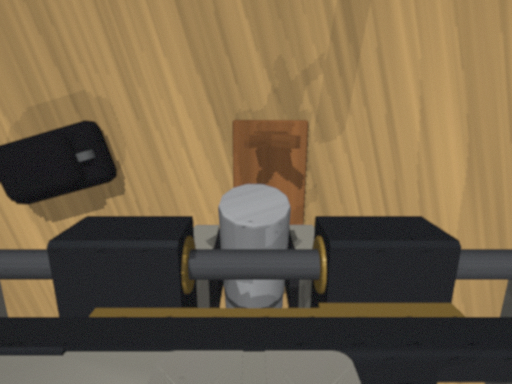

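arm_command(
  fingers=[1,1,1,1],
  newtons=6,
  dp=[
    [-0.017,-0.01,0],
    [0,0,0],
    [0,0,-0.02],
    [0,0,0],
  ],
  roll=[-0.003,0,0,0],
)

```text
t: 9.4
eef_pos: [0.5134, -0.2011, 0.1324]
ee_rot: [-3.128, 0.011, -1.845]
force: [-0.7, 0.7, -0.4]
width: 0.0275
```

Run:
```python
from h import *
st=get_state();print(st['eef_pos'],st['ee_rot'])
c0=np.array([.5156,-.1702]);a=np.radians(74.15);y=np.array([np.cos(a),np.sin(a)]);x=np.array([y[1],-y[0]])
e=st['eef_pos'][:2]-c0;print('cradle x,y',e@x,e@y)
```

```text
[ 0.5134 -0.2011  0.1324] [-3.1284  0.0105 -1.8446]
cradle x,y 0.0063819478835782095 -0.030351957450078123
```

arm_command(
  fingers=[1,1,1,1],
  dp=[
    [-0.007,-0.001,0],
    [0,0,-0.02],
    [0,0,-0.01],
    [0,0,0],
  ],
  roll=[-0.003,0,0,0],
)

```text
t: 9.8
eef_pos: [0.5079, -0.202, 0.1037]
ee_rot: [-3.126, 0.01, -1.846]
force: [-0.6, 0.0, -0.4]
width: 0.0278
```

```bash
cat > e.py <<'E'
from h import *
st=get_state();print(st['t'],st['eef_pos'],st['ee_rot'],st['force'],st['width'])
c0=np.array([.5156,-.1702]);a=np.radians(74.15);y=np.array([np.cos(a),np.sin(a)]);x=np.array([y[1],-y[0]])
e=st['eef_pos'][:2]-c0;print('cradle x,y',e@x,e@y)
E
python3 e.py
```

```text
9.8 [ 0.5079 -0.202   0.1037] [-3.1263  0.01   -1.846 ] [-0.6237  0.0284 -0.3957] 0.02778535317962527
cradle x,y 0.001249700220311266 -0.03271694816210461
```

arm_command(
  fingers=[1,1,1,1,1],
  newtons=5,
  dp=[
    [-0.001,0,-0.015],
    [0,0,-0.015],
    [0,0,-0.012],
    [0,0,-0.01],
    [0,0,0],
  ],
  roll=[0,0,0,0,0],
)

```text
t: 10.3
eef_pos: [0.5095, -0.2023, 0.0536]
ee_rot: [-3.122, 0.01, -1.845]
force: [-1.0, 1.0, 0.3]
width: 0.0281
```

```bash
python3 e.py
python3 - <<'E'
from h import *
cv2.imwrite('pics/w8.png',grab_frame('wrist'))
cv2.imwrite('pics/s8.png',cv2.resize(grab_frame('scene')[130:230,130:270],(700,500),interpolation=2))
E
```

```text
10.3 [ 0.5095 -0.2023  0.0536] [-3.1216  0.01   -1.8445] [-1.0467  0.9831  0.344 ] 0.028091229247015344
cradle x,y 0.0028502829955120825 -0.032544869743377225
```

View pics/s8.png

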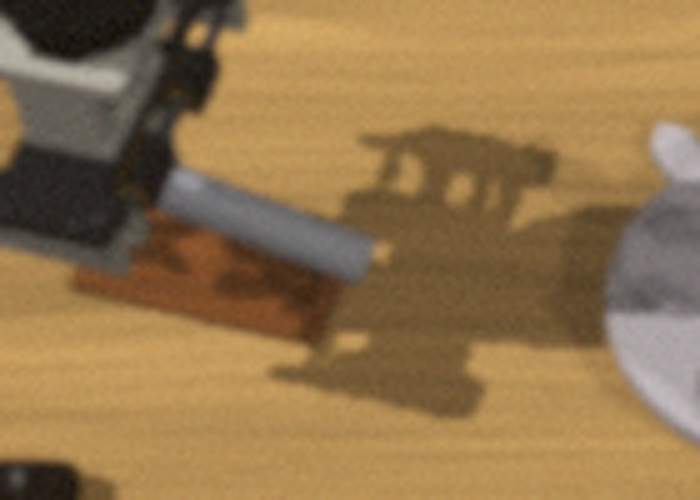

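View pics/w8.png

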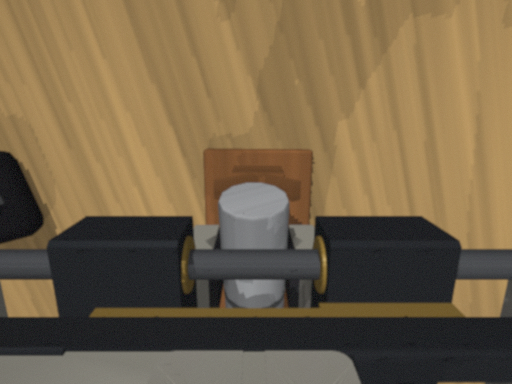

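arm_command(
  fingers=[1,1,1,1,1],
  newtons=4,
  dp=[
    [-0.003,0.001,-0.006],
    [-0.001,0,-0.006],
    [0,0,-0.005],
    [0,0,-0.003],
    [0,0,0],
  ],
  roll=[0,0,0,0,0],
)

```text
t: 10.9
eef_pos: [0.5076, -0.2017, 0.035]
ee_rot: [-3.116, 0.011, -1.844]
force: [0.7, -1.1, -0.6]
width: 0.0281
```

```bash
python3 e.py
python3 - <<'E'
from h import *
cv2.imwrite('pics/w9.png',grab_frame('wrist'))
cv2.imwrite('pics/s9.png',cv2.resize(grab_frame('scene')[130:230,130:270],(700,500),interpolation=2))
E
```

```text
10.9 [ 0.5076 -0.2017  0.035 ] [-3.1158  0.0105 -1.8439] [ 0.6686 -1.1358 -0.6265] 0.0280647191050729
cradle x,y 0.0009142048340832678 -0.032465594513806206
```

View pics/s9.png

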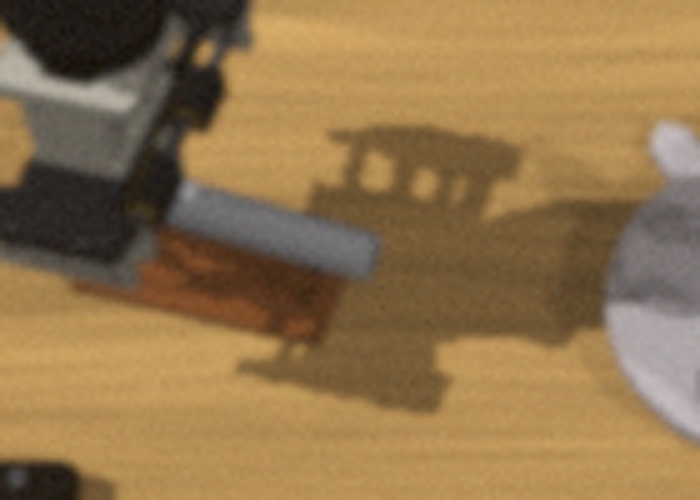

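View pics/w9.png

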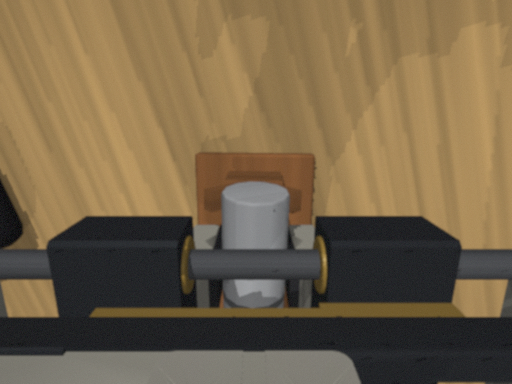

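arm_command(
  fingers=[0.3,0,-0.3,-0.5,-0.7,-1,-1],
  dp=[
    [0,0,0],
    [0,0,0],
    [0,0,0],
    [0,0,0],
    [0,0,0],
    [0,0,0],
    [0,0,0],
  ],
  roll=[0,0,0,0,0,0,0],
)

```text
t: 11.7
eef_pos: [0.5077, -0.2016, 0.0358]
ee_rot: [-3.115, 0.011, -1.844]
force: [-0.8, 0.1, 0.2]
width: 0.0731
```

arm_command(
  fingers=[-1,-1,-1,-1,-1,-1,-1,-1],
  dp=[
    [0,0,0.01],
    [0,0,0.03],
    [0,0,0.04],
    [0,0,0.05],
    [0,0,0.05],
    [0,0.03,0.03],
    [0,0.03,0],
    [0,0,0],
  ],
  roll=[0,0,0,0,0,0,0,0],
)

```text
t: 12.5
eef_pos: [0.5042, -0.1408, 0.2592]
ee_rot: [-3.114, 0.011, -1.846]
force: [-0.5, -0.4, 0.2]
width: 0.0871
```

```bash
python3 e.py
python3 - <<'E'
from h import *
st=get_state();im=grab_frame('wrist')
cv2.imwrite('pics/s10.png',cv2.resize(grab_frame('scene')[130:230,130:270],(700,500),interpolation=2))
big=cv2.resize(im,(800,600))
c0=np.array([.5156,-.1702]);a=np.radians(74.15);y=np.array([np.cos(a),np.sin(a)])
for s in(-.085,0,.085):
    p=wproj(st,np.r_[c0+s*y,.055+.014])[0]*800/512;cv2.circle(big,tuple(int(v) for v in p),3,(0,0,255),-1)
cv2.imwrite('pics/w10.png',big)
E
```

```text
12.5 [ 0.5042 -0.1408  0.2592] [-3.1142  0.0113 -1.8463] [-0.5033 -0.3818  0.1644] 0.08712020817689334
cradle x,y -0.019016906730982244 0.025154641407000366
```

View pics/s10.png

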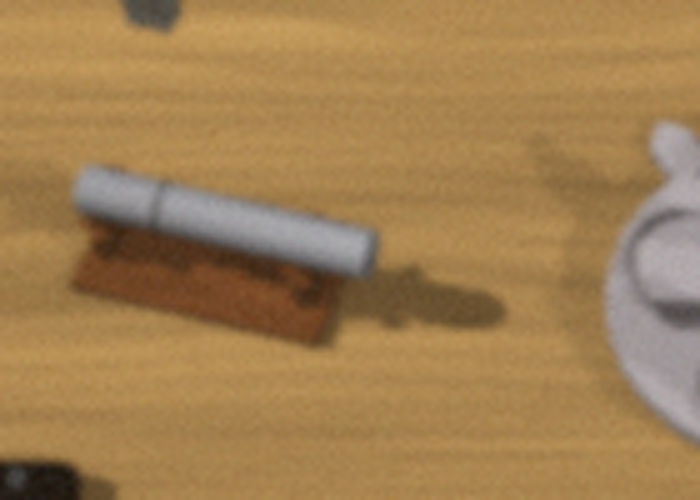

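View pics/w10.png

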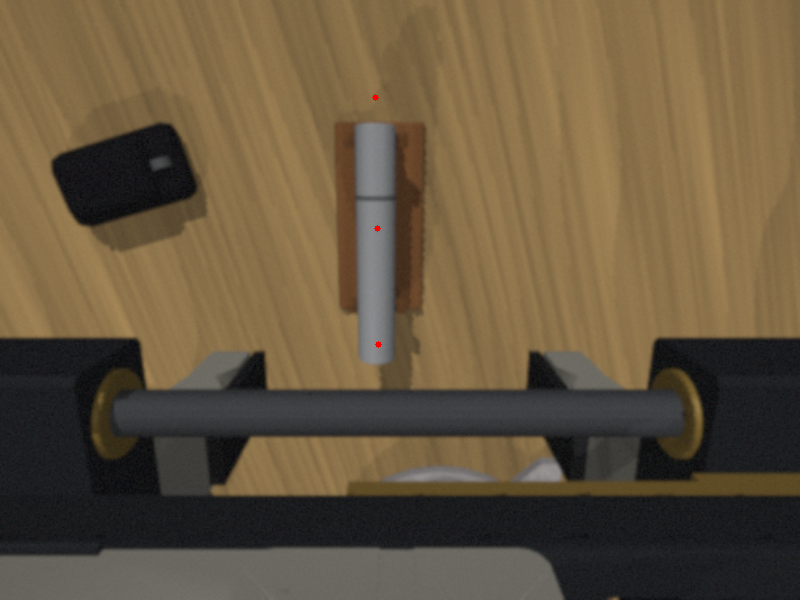

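arm_command(
  fingers=[-1,-1,-1,-1,-0.6,-0.3,-0.3,-0.3],
  dp=[
    [0.006,0.037,0],
    [0.006,0.037,0],
    [0.006,0.037,0],
    [0.006,0.037,0],
    [0.006,0.037,0],
    [0.006,0.037,0],
    [0.006,0.037,0],
    [0.006,0.037,0],
  ],
  roll=[0.15,0.15,0.15,0.15,0.15,0.15,0.15,0.15],
)

```text
t: 13.4
eef_pos: [0.5504, 0.1539, 0.2554]
ee_rot: [-3.124, 0.01, -0.645]
force: [-0.3, -0.9, -0.1]
width: 0.0611
```

arm_command(
  fingers=[-0.3,-0.3,-0.3,-0.3,-0.3,-0.3,-0.3,-0.3],
  dp=[
    [0,0,0],
    [0,0,0],
    [0,0,0],
    [0,0,0],
    [0,0,0],
    [0,0,0],
    [0,0,0],
    [0,0,0],
  ],
  roll=[0.15,0.15,0.15,0.15,0.15,0.15,0.13,0],
)

```text
t: 14.2
eef_pos: [0.5511, 0.1519, 0.2477]
ee_rot: [-3.132, 0.023, 0.392]
force: [0.3, -0.5, 0.5]
width: 0.0572
```

```bash
cat > w.py <<'E'
from h import *
import sys
st=get_state();im=grab_frame('wrist');print(st['t'],st['eef_pos'],st['ee_rot'],st['q'],st['width'])
import pickle;pickle.dump(st,open('st.pkl','wb'))
cv2.imwrite(f'pics/{sys.argv[1]}.png',im);cv2.imwrite(f'pics/{sys.argv[1]}b.png',cv2.resize(im,(800,600)))
E
python3 w.py w11
```

```text
14.2 [0.5511 0.1519 0.2477] [-3.1324  0.0226  0.3917] [ 0.6015  0.1911 -0.1642 -0.0145 -1.2357  1.3658] 0.057185706760727054
```

View pics/w11b.png

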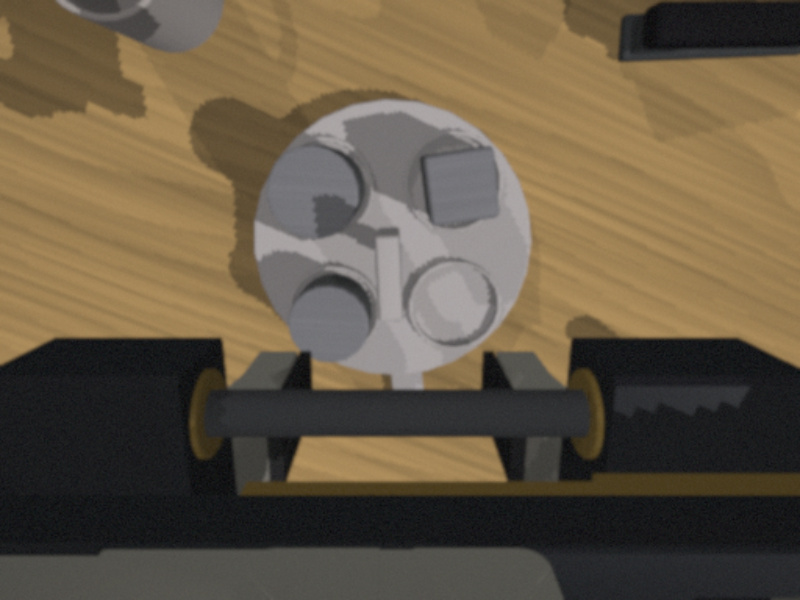

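Run:
```python
from h import *
import pickle
st=pickle.load(open('st.pkl','rb'));O=np.array([.552,.16])
B=lambda p,z:wback(st,np.array(p)/800*512,z)[:,:2]
pol=lambda p:(p,np.linalg.norm(p-O),np.degrees(np.arctan2(*(p-O)[::-1])))
h=B([[387.5,237],[391.5,319]],.128);d=h[0]-h[1];print('handle',h.mean(0),np.linalg.norm(d),np.degrees(np.arctan2(d[1],d[0])))
print('sq',pol(B([[461,186]],.084)[0]),'r low',pol(B([[313,190]],.066)[0]),'rtall',pol(B([[330,319]],.084)[0]),'empty',pol(B([[452,302]],.030)[0]))
im=cv2.imread('pics/w11.png')[135:210,225:275];cv2.imwrite('pics/hz.png',cv2.resize(im,(400,600),interpolation=2))
```

```text
handle [0.5542 0.1581] 0.04771541536807361 24.92158417448984
sq (array([0.616 , 0.1364]), np.float64(0.06822717841056809), np.float64(-20.25165003273977)) r low (array([0.5762, 0.2232]), np.float64(0.06767030870629584), np.float64(69.01041622297373)) rtall (array([0.503 , 0.1815]), np.float64(0.0535079497317012), np.float64(156.35116721943058)) empty (array([0.5329, 0.0995]), np.float64(0.06346480286746045), np.float64(-107.53427634365839))
```

View pics/hz.png

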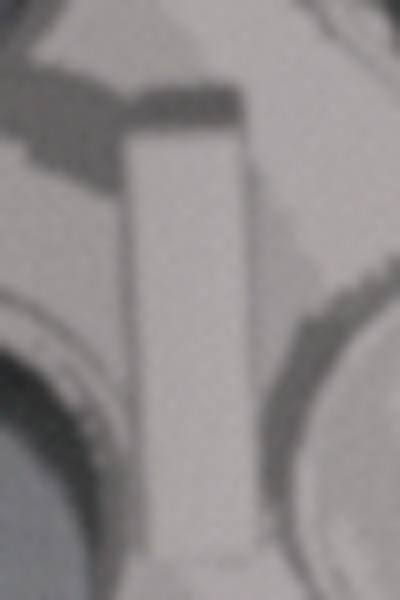

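arm_command(
  fingers=[-0.3,-0.3,-0.3,-0.3,-0.3,-0.3],
  dp=[
    [0.002,0.007,-0.02],
    [0,0,-0.03],
    [0,0,-0.03],
    [0,0,-0.03],
    [0,0,-0.02],
    [0,0,0],
  ],
  roll=[0.04,0,0,0,0,0],
)

```text
t: 14.85
eef_pos: [0.5537, 0.1559, 0.1132]
ee_rot: [-3.133, 0.023, 0.4]
force: [-0.8, 0.1, 0.5]
width: 0.0573
```

arm_command(
  fingers=[-0.3,-0.3,-0.3,-0.3],
  dp=[
    [-0.001,0.003,-0.007],
    [0,0,-0.007],
    [0,0,-0.006],
    [0,0,0],
  ],
  roll=[0.03,0.005,0,0],
)

```text
t: 15.25
eef_pos: [0.5543, 0.1594, 0.0943]
ee_rot: [-3.134, 0.02, 0.433]
force: [-1.0, 0.3, 1.0]
width: 0.0568
```

arm_command(
  fingers=[0,0.4,0.8,1,1,1,1],
  newtons=20,
  dp=[
    [-0.001,0,0],
    [0,0,0],
    [0,0,0],
    [0,0,0],
    [0,0,0],
    [0,0,0],
    [0,0,0],
  ],
  roll=[0,0,0,0,0,0,0],
)

```text
t: 15.95
eef_pos: [0.5545, 0.1597, 0.0964]
ee_rot: [-3.134, 0.016, 0.433]
force: [1.2, -0.8, -1.8]
width: 0.0138
```

```bash
python3 w.py w12
```

```text
15.95 [0.5545 0.1597 0.0964] [-3.134   0.0162  0.433 ] [ 0.612   0.3263 -0.3558 -0.0132 -0.9033  1.3999] 0.013775246980401747
```

View pics/w12b.png

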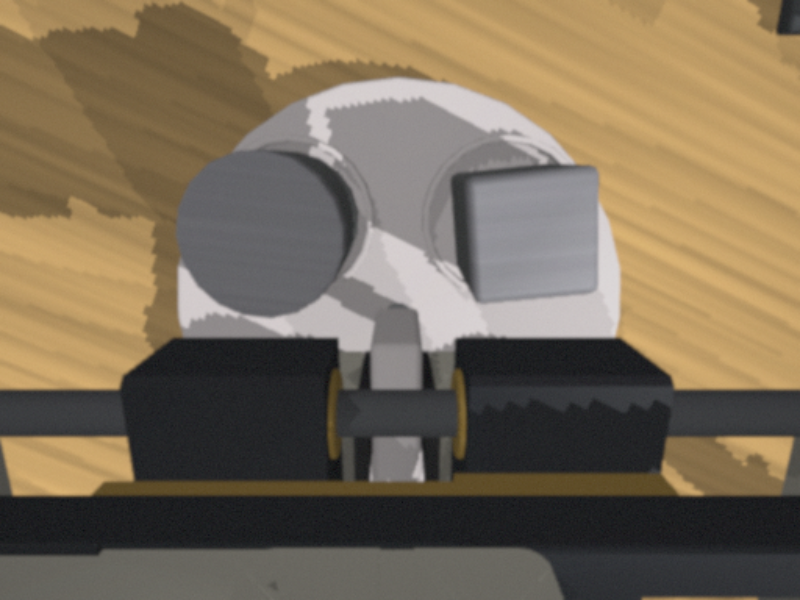

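Run:
```python
from h import *
import pickle
st=pickle.load(open('st.pkl','rb'));O=np.array([.5525,.1595])
p=wback(st,[np.array([532,233])*.64],.084)[0][:2];print(p,np.linalg.norm(p-O),np.degrees(np.arctan2(*(p-O)[::-1])))
```

```text
[0.6169 0.1376] 0.06796640608231858 -18.769905627778975
```

arm_command(
  fingers=[1,1,1,1,1,1,1,1],
  dp=[
    [0,0,0],
    [0,0,0],
    [0,0,0],
    [0,0,0],
    [0,0,0],
    [0,0,0],
    [0,0,0],
    [0,0,0],
  ],
  roll=[-0.04,-0.07,-0.08,-0.08,-0.08,-0.08,-0.08,-0.06],
)

```text
t: 16.8
eef_pos: [0.5546, 0.159, 0.0965]
ee_rot: [-3.136, 0.017, -0.158]
force: [1.6, -1.0, 0.4]
width: 0.0139
```

arm_command(
  fingers=[1,1,1,1,1,1,1,1],
  dp=[
    [0,0,0],
    [0,0,0],
    [0,0,0],
    [0,0,0],
    [0,0,0],
    [0,0,0],
    [0,0,0],
    [0,0,0],
  ],
  roll=[-0.06,-0.08,-0.09,-0.09,-0.09,-0.09,-0.09,-0.09],
)

```text
t: 17.6
eef_pos: [0.5543, 0.1583, 0.0964]
ee_rot: [-3.138, 0.017, -0.865]
force: [0.7, -0.4, 0.5]
width: 0.0141
```

arm_command(
  fingers=[1,1,1,1,1,1,1,1],
  dp=[
    [0,0,0],
    [0,0,0],
    [0,0,0],
    [0,0,0],
    [0,0,0],
    [0,0,0],
    [0,0,0],
    [0,0,0],
  ],
  roll=[-0.09,-0.09,-0.09,-0.09,-0.09,-0.07,-0.05,-0.03],
)

```text
t: 18.4
eef_pos: [0.5536, 0.158, 0.0964]
ee_rot: [-3.14, 0.017, -1.493]
force: [0.2, -0.9, -0.1]
width: 0.0139
```

```bash
python3 w.py w13
python3 - <<'E'
from h import *
cv2.imwrite('pics/t13.png',grab_frame('top'));cv2.imwrite('pics/s13.png',cv2.resize(grab_frame('scene')[120:260,180:400],(800,509)))
E
```

```text
18.4 [0.5536 0.158  0.0964] [-3.1397  0.0174 -1.4929] [ 0.6078  0.3121 -0.3754 -0.0183 -0.873  -0.5182] 0.013911855284563873
```

View pics/w13b.png

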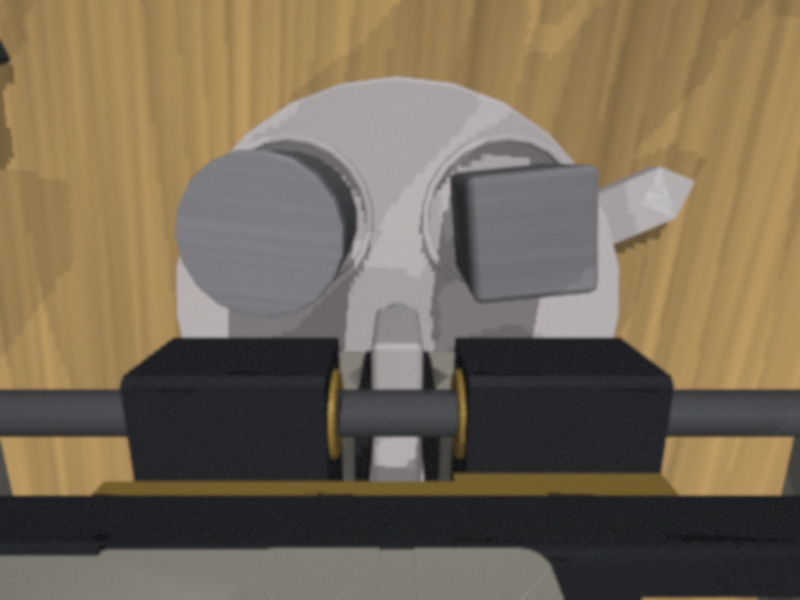

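View pics/s13.png

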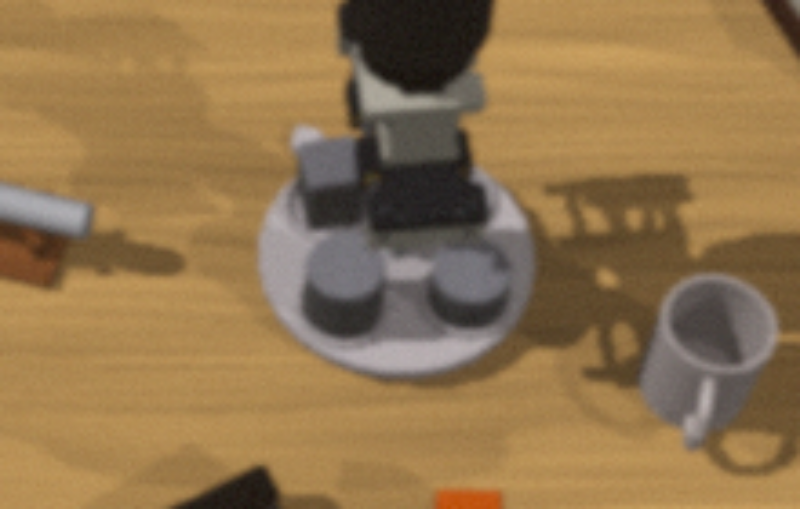

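View pics/t13.png

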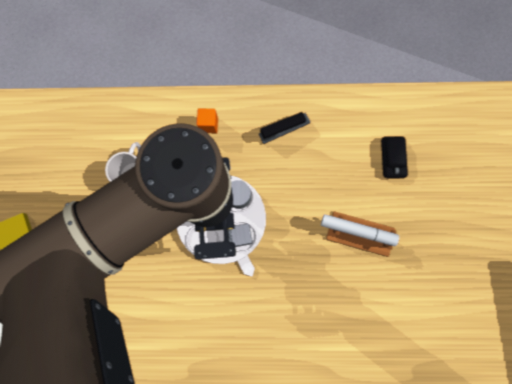

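```bash
cat > m.py <<'E'
from h import *
import pickle,sys
st=pickle.load(open('st.pkl','rb'))
v=list(map(float,sys.argv[1:]))
O=np.array([.5525,.1595])
t=wback(st,[np.array(v[2:4])*.64],.010)[0][:2];s=wback(st,[np.array(v[:2])*.64],.084)[0][:2]
A=lambda p:np.degrees(np.arctan2(*(p-O)[::-1]))
print('sq',s,np.linalg.norm(s-O),A(s),'tip',t,np.linalg.norm(t-O),A(t),'remain rad',np.radians(A(t)-A(s)))
u=(np.array([.4185,.085])-O);u/=np.linalg.norm(u);d=s-O;print('foot x,y of sq (tip from top cam)',-(d@u),-( -u[1]*d[0]+u[0]*d[1]))
E
python3 m.py 532 233 693 183
```

```text
sq [0.5121 0.1076] 0.06581291471978934 -127.88656590200252 tip [0.4192 0.0873] 0.15161111411453884 -151.54740501888605 remain rad -0.41295954637428517
foot x,y of sq (tip from top cam) -0.06056283385667201 -0.025758161797057765
```

arm_command(
  fingers=[1,1,1,1,1,1],
  dp=[
    [0,0,0],
    [0,0,0],
    [0,0,0],
    [0,0,0],
    [0,0,0],
    [0,0,0],
  ],
  roll=[-0.06,-0.08,-0.08,-0.05,-0.02,0],
)

```text
t: 19.15
eef_pos: [0.5533, 0.158, 0.0964]
ee_rot: [-3.14, 0.017, -1.784]
force: [0.7, -0.7, 0.3]
width: 0.0136
```

```bash
python3 w.py w14
```

```text
19.15 [0.5533 0.158  0.0964] [-3.1404  0.0172 -1.7841] [ 0.6104  0.3094 -0.3812 -0.0142 -0.8668 -0.8146] 0.013587724064655382
```

View pics/w14b.png

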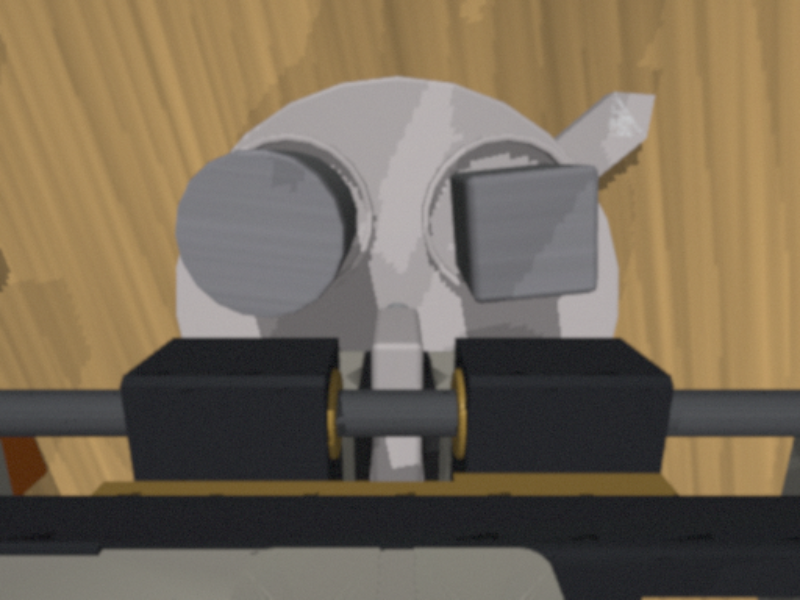

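```bash
python3 m.py 532 233 654 96
```

```text
sq [0.499  0.1218] 0.06541855251394603 -144.79681866057152 tip [0.4192 0.0865] 0.15194898573144044 -151.28912297575656 remain rad -0.1133120863414146
foot x,y of sq (tip from top cam) -0.06504444798916281 -0.006986186284734047
```

arm_command(
  fingers=[1,1,1,1,1,1],
  dp=[
    [0,0,0],
    [0,0,0],
    [0,0,0],
    [0,0,0],
    [0,0,0],
    [0,0,0],
  ],
  roll=[-0.03,-0.03,-0.01,0,0,0],
)

```text
t: 19.8
eef_pos: [0.5532, 0.158, 0.0964]
ee_rot: [-3.141, 0.017, -1.855]
force: [0.6, -0.7, -0.7]
width: 0.0137
```

```bash
python3 w.py w15;python3 - <<'E'
from h import *
cv2.imwrite('pics/t15.png',cv2.resize(grab_frame('top')[165:285,165:405],(800,400),interpolation=2));cv2.imwrite('pics/s15.png',cv2.resize(grab_frame('scene')[120:260,140:360],(800,509),interpolation=2))
print(get_state()['qd'])
E
```

```text
19.8 [0.5532 0.158  0.0964] [-3.1406  0.0173 -1.8553] [ 0.6111  0.3088 -0.3825 -0.0131 -0.8654 -0.8872] 0.01371340272314337
[-0.0009 -0.0002  0.0002  0.0002 -0.0006 -0.0006]
```

View pics/w15b.png

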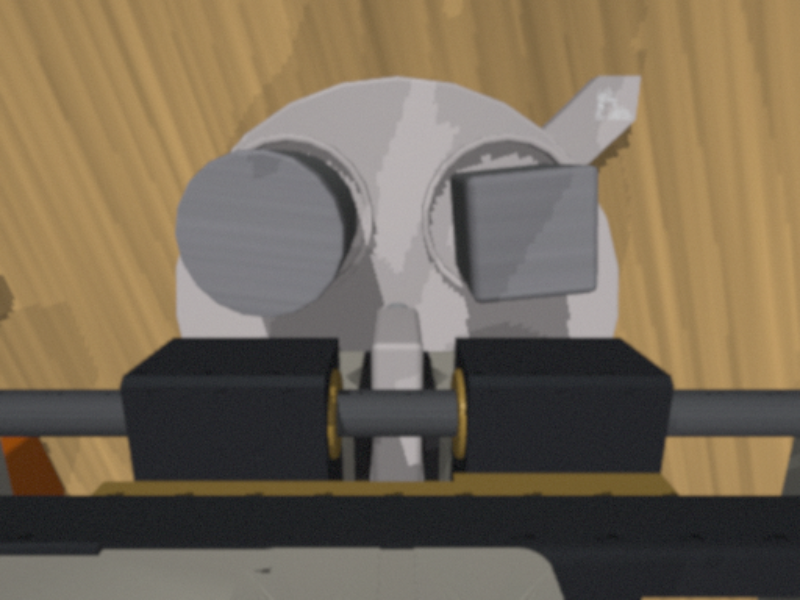

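View pics/t15.png

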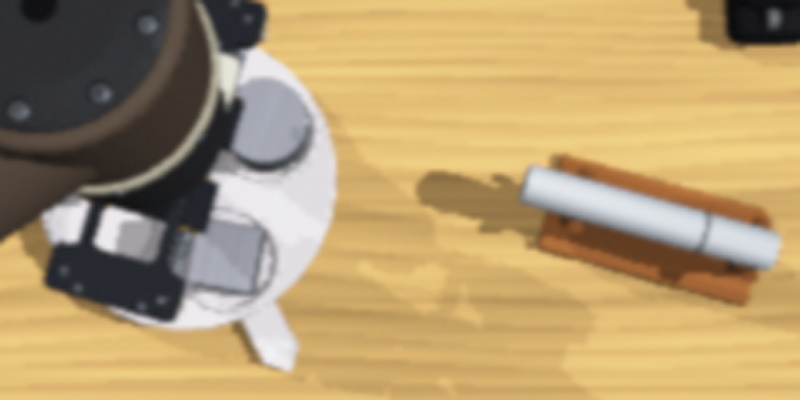

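View pics/s15.png

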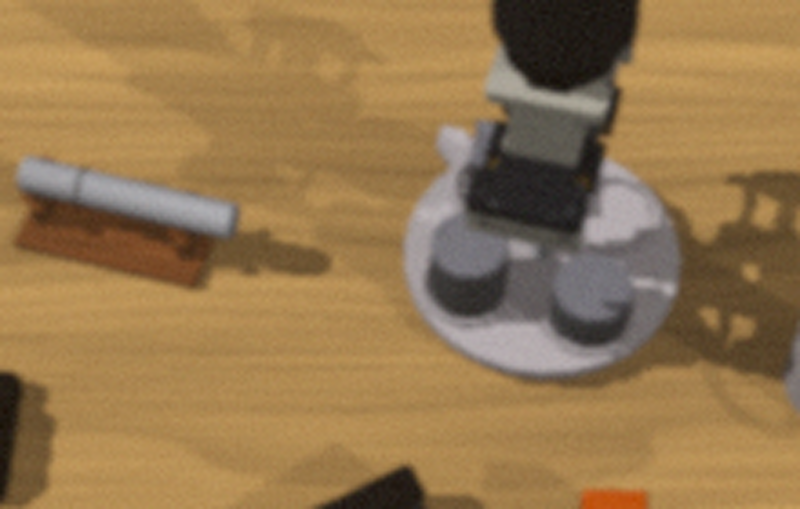

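```bash
python3 m.py 532 233 640 80
python3 - <<'E'
from h import *
c0=np.array([.5156,-.1702]);a=np.radians(74.15);y=np.array([np.cos(a),np.sin(a)]);x=np.array([y[1],-y[0]])
e=back('top',np.array([[528,184],[774,250]])/3.3333+165,.055)[:,:2];d=e[0]-e[1];m=e.mean(0)-c0
print('len',np.linalg.norm(d),'ang',np.degrees(np.arctan2(d[1],d[0])),'cradle x,y',m@x,m@y)
s=get_state();print(s['t'],s['width'],s['force'],s['eef_pos'])
E
```

```text
sq [0.4965 0.1258] 0.06530744662157907 -148.95036330039832 tip [0.4194 0.0879] 0.15111367581048554 -151.70228873393265 remain rad -0.048030159584546345
foot x,y of sq (tip from top cam) -0.06526857732852728 -0.0022528643413336526
len 0.16781202747141635 ang 74.52789601905648 cradle x,y 0.001333344088306857 0.013648081317770415
19.95 0.013701510843987045 [-0.0118 -1.3231 -0.1274] [0.5532 0.158  0.0965]
```

```bash
python3 -c "
from station import *
print(job_done())"
```

```text
the job is handed in; nothing more can be done
None
```

The job is handed in at about 20 s of the 64 s allowed. The station gives no verdict, so what follows comes from my own last checks.

**What I did:** I lifted the pen tube off the caddy. Since the tool can't tilt, I laid the tube over by pivoting its foot on the desk, then lowered it into both saddles and let go. I then gripped the handle bar and turned the turntable about 131° until the square canister was behind the tab. I finished still holding the bar.

**Last checks:**

| Item | Measured | Limit |
|---|---|---|
| Tube centre along the cradle | about 14 mm off | 35 mm overall |
| Tube centre across the cradle | about 1 mm off | 8 mm |
| Tube angle to the cradle | about 0.4° off | 7° |
| Square canister off the tab's line | about 2 mm | 12 mm |
| Square canister from the turning axis, towards the tab | about 65 mm | more than 45 mm |

- **Tube:** it looks seated in both saddles in the top and scene views, but I did not measure its height directly.
- **Grip:** the fingers are set to 20 N on the handle bar, with the opening reading 13.7 mm on the 14 mm bar. The arm's joints read as still.
- **Canisters:** they look upright in their seats.
- **Bystanders:** the mouse and stapler looked unmoved by eye, though I did not measure them. The mug was mostly hidden by the arm in the last top view.
- **Disagreement:** the wrist camera put the square canister 1.7–2.8° short of the tab, depending on which tab reading is used. The handle's angle put it 0.7° past. Both are well within the roughly 10° allowed.

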